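Roll the tea caddy into its dock

ROBOT

A 6-joint arm with a two-finger parallel gripper is mounted at the origin on the work surface. World frame = base frame: x ahead of the robot, y to its left, z up, the work surface at z = 0. Lengths are in mm, angles in rad, forces in N, time in s.
With the tool pointing down it reaches from about 300 to 950 mm from the base axis. Payload 3.1 kg.
Tool frame: the origin (TCP) lies at the very end of the fingers, on their centre line; the grasp point (between the pads) lies 19 mm behind it; x points along the fingers, y is the direction in which the jaws open and shut, and the axes are right-handed (so a half turn about x gives the same grasp; the last joint's range is limited). The gripper opens to 85 mm and grips with 20 to 120 N. Pads are 22 mm wide; open, the fingers measure 114 mm over their backs; the gripper's body (76 mm by 85 mm) begins 54 mm behind the grasp point. The pads swing forward as they close: fully open they stand 13 mm farther back than shut.
Start: joints at [1.208, 0.308, 1.634, -0, 1.2, -0.07], TCP at [180.422, 598.398, 231.272] pointing down, gripper open.
Joint ranges: [-3.06, 3.06], [-0.79, 1.96], [0.05, 2.63], [-1.19, 4.34], [0.05, 2.64], [-2.94, 2.94]. Speed limits (rad/s): [2.79, 2.79, 3.14, 3.14, 3.14, 3.14].

INTERFACE

Orientations are given as a rotation vector (axis times angle).
In Python, from plant import status, vision, manip gives the robot as it stands. The module is installed in compiled form; this text tells all that it offers.
- The arm moves only by the shell command python3 -m pendant 'ROWS' [OPENING] [FORCE]. ROWS is JSON, a list of rows, each a list of 4 numbers: the shift along the tool's x, y, z in m, then the turn about the tool's x in degrees. In form: [[dx, dy, dz, spin], ...]. A call has 1 to 8 rows; each row shifts and turns the commanded pose from where the row before left it, along the tool's axes as they then stand; what a row does not reach is not made up. A row lasts 1/8 s, in which the tool goes at most 62.5 mm and 10.7 degrees, less where a joint would pass 70% of its speed; a pose out of reach is approached as far as the arm can. A call is refused whole if a number of a shift passes 0.0625 or a number of a turn 10.7, either way. A call with a gripper value outside its range is refused whole. OPENING is the closure in counts, from 0 (fully open) to 255 (shut), set as the call begins (- or left out, the last holds). The fingers move at their own pace and stop on an object; FORCE is the grip in N (left out, the last holds). Time passes only in rows, so rows that do not move let the fingers close. It gives the time, the measured TCP pose, the force and the opening at its end, in the units of the state.
- status.state(): the state, without advancing time (a new reading comes with each control period).
- vision.read_camera(name): name is "scene" or "top" or "wrist"; returns a dict with "color" (384x512x3 uint8, red, green, blue), "vertical_fov" (degrees; the focal length in pixels is half the picture's height over the tangent of half this angle, whatever the lens; pixels are square), "cx", "cy" (the principal point, pixels), "D" ([k1, k2, p1, p2, k3] as OpenCV has them; the pictures are not rectified), "rvec" (rotation vector, rad) and "tvec" (3), from world to camera coordinates, as OpenCV has them. Camera axes: x right, y down, z forward; pixel columns grow to the right and rows downward; lengths in mm; the calibration is good to about 2 mm. A picture is of the moment at which its call begins. There is no depth.
- manip.sign_off(): hands the job in, once; it reports no verdict.
Trained networks look in a picture, given as the dict that the camera call returned (one of the last four; its "shot" number tells which), for a name from the list of things; names that differ only in an ending like _2 or _b are one class to them, and where a whole thing is asked for, a point or a joint stands for the part that bears it (a point fixed in the world has none). Each returns a list of dicts, best first, with "p" (0 to 1); they miss things now and then, are a little off and sometimes report something else, mostly with a low value. They report only what shows in the picture. A call takes as long as a camera call. They do not tell look-alikes from the thing itself.
- vision.find_in(picture, target): "location" ([x, y, z] in mm, in the coordinates of the camera as it stood for that picture, good to about 4 mm: the middle of the surface that is visible of it).
- vision.outline_of(picture, target): "pixels" (384x512 bool, what is visible of it).
- vision.tip_of(picture, target): "location" ([x, y, z] in mm, in the coordinates of the camera as it stood for that picture, good to about 4 mm: a listed point, or the origin of a listed thing).
The state is a dict: "t": time; "joint_pos": joint angles; "dq": joint speeds; "tau": joint torques, N m; "eef_pos": TCP position; "tool_rot": TCP orientation; "contact_force": force on the tool from outside, world axes, zero at the start; "torque": the same for the moment, N m; "gripper_width": finger opening in mm.
Only numpy, scipy, OpenCV 4.12 (cv2) and the standard library are available. Lean on these libraries where they do the work, as an engineer would, in place of code of your own. Each camera call takes 0.05 s, during which the arm holds its last target. There are 200 camera calls.

TASK

Take the little wheeled tea caddy by its red push bar and roll it straight ahead, all wheels on the table, until both front castors have swung round and trail straight behind their pivots. Then steer it between the yellow lines and ease its red nose knob in between the dock's two white rollers until it snaps past them and rests on the black buffer: push gently (no more than about 15 N) and feel for it, because the catch is set at a different depth each time. Leave it parked there, square to the dock with its castors still trailing and both tubs standing, let go, and leave the bowl, mould and jar alone.

Things in the scene. Friction and masses are not known exactly. Their poses are not given: they have to be found in the camera images.
- caddy: Wheeled wooden tray 150 (x) x 120 (y) mm, 32 to 62 mm high, red push bar behind, red nose knob ahead; 0.65 to 0.95 kg loaded. Origin on the table under the tray's middle; x forward (nose), y left, z up. Fixed wheels (radius 12 mm) at x -58 mm, swivel castors at x +52, y +-42 mm. Rolls along x with under 1 N; the fixed wheels resist sideways sliding.
- push_bar (a point): Centre of the red push bar: flat, 10 mm thick (x), 16 tall, 112 long (y), centre 107 mm above the table, 85 mm behind the caddy's origin; axes as the caddy's. Uprights 12 mm wide at y +-50 mm. Pinch it from above across its thickness: free below down to 40 mm above the table, ahead of it over the tray wall (62 mm high) and the tubs (80 mm high, from 85 mm ahead).
- knob (a point): Centre of the caddy's red nose knob: upright cylinder, diameter 16 mm, from 35 to 65 mm above the table, 125 mm ahead of the caddy's origin (210 mm ahead of the push bar), on a neck 7 mm wide; axes as the caddy's.
- castor_l (a joint): Swivel angle (rad) of the left front castor: 0 = wheel trails straight behind its pivot (pivot ahead of the wheel as the caddy rolls forward); starts about 0.9 to 2.3. Trail 12 mm, so some 40 to 50 mm of straight rolling swings it to nearly 0.
- castor_r (a joint): Swivel angle (rad) of the right front castor, as castor_l; starts about -2.3 to -0.9.
- dock: Fixed blue dock. Origin on the table on its centre line; x is the way in (the caddy's x goes along it), y left, z up. A catch on it (two rollers, then a black buffer) is set with its rollers anywhere at x = 0 to 60 mm, differently each time and not measured. Flared guides, from 33 mm before the rollers, narrow from 55 to 32 mm between them.
- jaw_l (a joint): Opening (m) of the left white roller (upright, radius 7 mm, z 30 to 68 mm), sprung sideways; 0 closed (9 mm between rollers), 0.0035 with the knob's middle between them, about 0.0011 with the knob home (less if pushed on). Parting them takes a push of about 5 N in the last 10 mm before the roller line; then they pull the knob on to rest 8 mm past that line on the buffer (5 N per mm, 4 mm travel).
- jaw_r (a joint): The same for the right roller.
- tub_a: Clear plastic tub with white lid, diameter 50, height 44 mm, standing loose in the caddy's tray (left); origin at its underside's centre.
- tub_b: The same, right, with green tea.
- bowl: Ceramic bowl, diameter 150, height 60 mm, origin under its centre; bystander.
- mould: Brown chocolate mould, 100 x 160 x 16 mm, origin under its centre; bystander.
- jar: Amber glass jar with black lid, diameter 60, height 85 mm, origin under its centre; bystander.
- lane (a point): Point on the table on the dock's centre line at dock x = -155 mm, midway between two yellow floor lines (190 mm long, inner edges 150 mm apart) that lead to the dock; axes as the dock's.
Not all that is in view belongs to the job. Of the things shaped like the caddy, the wooden one is meant.

How it is judged:
By the outcome, as a careful person would: the job done as asked, in the order asked, and still so for the second after the job is handed in, with the robot touching nothing.
It also fails if it takes over 61 s, if anything falls off the work surface, if the arm or the gripper's body presses on something with over 40 N, if the wrist force passes 120 N, or if a joint passes its speed limit or range.

## Working session

There is one attempt and no reset: what is moved stays moved. The work goes in short steps, Python scripts to look and compute and a shell command to move; the robot and the scene stay as the last step left them, time stands still between calls to the robot, and variables do not carry over. Pictures are saved under pics/ and viewed, about 8 in all and at most 12, crops included, and the job is handed in when it is done.

```bash
mkdir -p pics
cat > h.py <<'E'
import numpy as np, cv2
from plant import status, vision
def cam(n):
    p=vision.read_camera(n); h=p["color"].shape[0]
    f=h/2/np.tan(np.radians(p["vertical_fov"])/2)
    p["K"]=np.array([[f,0,p["cx"]],[0,f,p["cy"]],[0,0,1.]]); p["R"]=cv2.Rodrigues(np.array(p["rvec"],float))[0]
    p["Dm"]=np.array(p["D"],float); p["t"]=np.array(p["tvec"],float).ravel(); return p
def w(p,loc): return p["R"].T@(np.array(loc,float)-p["t"])
def px(p,X): return cv2.projectPoints(np.array(X,float).reshape(-1,1,3),np.array(p["rvec"],float),p["t"],p["K"],p["Dm"])[0].reshape(-1,2)
def ray(p,uv,z):
    u=cv2.undistortPoints(np.array(uv,float).reshape(-1,1,2),p["K"],p["Dm"]).reshape(-1,2)
    d=np.c_[u,np.ones(len(u))]@p["R"]; c=-p["R"].T@p["t"]
    return c+d*((z-c[2])/d[:,2])[:,None]
def save(p,n,crop=None,s=1):
    im=p["color"][...,::-1]
    if crop: a,b,c,d=crop; im=im[b:d,a:c]
    cv2.imwrite("pics/"+n,cv2.resize(im,None,fx=s,fy=s,interpolation=cv2.INTER_CUBIC))
E
python3 - <<'E'
from h import *
s=status.state(); print(s)
ps=[]
for n in("scene","top"):
    p=cam(n); ps.append(p["color"]); print(n,-p["R"].T@p["t"],p["shot"])
    for t in("caddy","push_bar","knob","dock","lane","tub_a","bowl","mould","jar"):
        print(t,[(round(d["p"],2),w(p,d["location"]).round(),px(p,w(p,d["location"])).round()[0]) for d in vision.tip_of(p,t)[:3]])
    save(p,n+".png",s=1.5)
E
```

```text
{'t': 0.0, 'joint_pos': array([ 1.20826310e+00,  3.09006027e-01,  1.63517256e+00,  2.35808516e-05,
        1.19968255e+00, -6.96935222e-02]), 'dq': array([-0.00134347, -0.00109359,  0.0025076 , -0.00026293,  0.00147876,
       -0.0003951 ]), 'tau': array([-9.21392711e-05, -4.15265930e+01, -2.76652837e+01, -1.74742613e-04,
        1.02913994e-02, -4.46764631e-06]), 'eef_pos': array([180.14863491, 597.63098424, 230.05308808]), 'tool_rot': array([ 0.22812815,  1.55905521, -0.23161163]), 'contact_force': array([-0.02981184,  0.20556145,  0.58404767]), 'torque': array([ 0.02857778, -0.00803199,  0.02705012]), 'gripper_width': 85.39421764469142}
scene [1675.1682413  -321.10401972 1002.02719493] 1
caddy [(0.93, array([ 241., -239.,    0.]), array([186., 185.])), (0.92, array([213., 281.,  -3.]), array([319., 165.]))]
push_bar [(0.79, array([ 208., -161.,  111.]), array([204., 151.])), (0.74, array([478., 231.,   0.]), array([331., 207.])), (0.62, array([ 487., -309.,  108.]), array([169., 204.]))]
knob [(0.83, array([ 450., -100.,   52.]), array([234., 203.])), (0.6, array([103., 341.,  51.
[... 909 characters left out ...]
, array([296., 310.])), (0.61, array([ 485., -308.,  109.]), array([355., 197.]))]
knob [(0.96, array([103., 339.,  48.]), array([103., 343.])), (0.59, array([ 290., -353.,   48.]), array([366., 272.])), (0.57, array([ 451., -100.,   48.]), array([271., 211.]))]
dock [(0.64, array([480., 231.,   2.]), array([151., 201.]))]
lane [(0.33, array([482., 230.,   2.]), array([152., 200.]))]
tub_a [(0.89, array([ 498., -195.,   42.]), array([306., 194.])), (0.74, array([ 438., -198.,   41.]), array([307., 216.]))]
bowl [(0.65, array([771.,  55.,   1.]), array([216., 100.]))]
mould [(0.85, array([ 759., -241.,    0.]), array([318., 105.]))]
jar [(0.58, array([711., 246.,   3.]), array([148., 120.]))]
```

View pics/top.png

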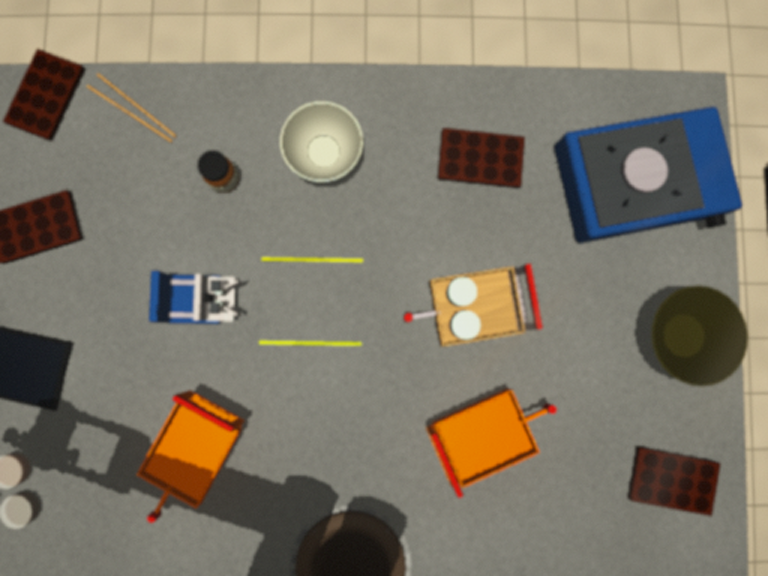

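View pics/scene.png

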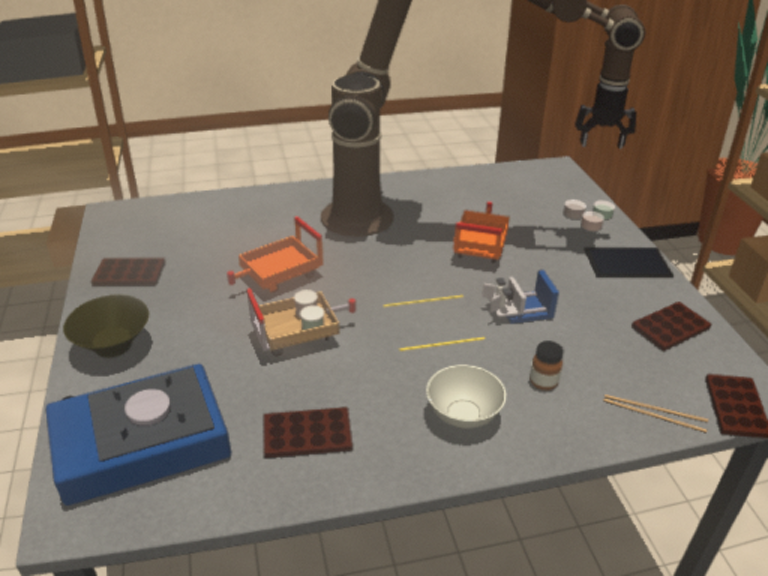

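The top picture shows three caddy shapes. The wooden one, with two white-lidded tubs, is at about px (320,203), with its knob at (271,211) and bar at (355,197). The two orange empty ones are at (318,289) and (131,296). The wooden one fits the description. The blue dock is at (130,198), its catch facing +px, and the yellow lines lie between. Next I confirm with a crop and measure the lines and axes.

Run:
```python
from h import *
from scipy.spatial.transform import Rotation as Rn
R=Rn.from_rotvec(status.state()["tool_rot"]).as_matrix(); print(R.round(3))
p=cam("top"); hsv=cv2.cvtColor(p["color"],cv2.COLOR_RGB2HSV)
m=cv2.inRange(hsv,(24,120,120),(36,255,255)); m[:, :160]=0; m[:,260:]=0
n,l,st,c=cv2.connectedComponentsWithStats(m)
for i in range(1,n):
    if st[i,4]<60: continue
    yx=np.argwhere(l==i)[:,::-1]; W=ray(p,yx,0)[:,:2]; vx,vy,a,b=cv2.fitLine(W.astype(np.float32),cv2.DIST_L2,0,.01,.01).ravel()
    print("line",st[i],W.mean(0).round(1),W.min(0).round(),W.max(0).round(),"heading",np.degrees(np.arctan2(abs(vy),vx*np.sign(vy))))
# red bar and knob of the wooden caddy
m=cv2.inRange(hsv,(0,150,100),(8,255,255))|cv2.inRange(hsv,(172,150,100),(180,255,255))
m[:170]=0;m[232:]=0;m[:,:255]=0
n,l,st,c=cv2.connectedComponentsWithStats(m)
for i in range(1,n):
    if st[i,4]>12: print("red",st[i],c[i],"z115",ray(p,[c[i]],115)[0].round(1),"z65",ray(p,[c[i]],65)[0].round(1))
save(p,"crop.png",(90,160,370,245),2.8)
```

```text
[[-0.     0.289  0.957]
 [-0.     0.957 -0.289]
 [-1.    -0.    -0.   ]]
line [174 171  68   4 204] [559.9  75.1] [556. -19.] [564. 170.] heading 89.30686
line [173 227  68   4 207] [403.9  75.1] [399. -17.] [408. 169.] heading 89.401695
red [350 176  11  43 174] [355.0862069  196.43103448] z115 [ 486.2 -306.2  115. ] z65 [ 490.1 -322.    65. ]
red [269 209   6   6  26] [271.61538462 211.15384615] z115 [448.2 -96.  115. ] z65 [ 450.1 -100.1   65. ]
```

View pics/crop.png

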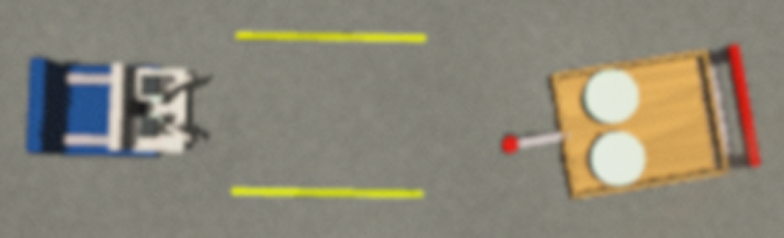

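The crop confirms it: wooden caddy with two lidded tubs, its knob at crop (510,144) and bar at (743,105). Its heading is about 99.9° with the bar centre near (486,-308), and the lane and dock centre line is at x≈481, heading ≈90°. I'm moving above the bar.

```bash
python3 -m pendant '[[0,0,0,-8.9],[0,0,0,-8.9],[0,-0.03,0.0046,-8.9],[0,-0.059,0.0091,0],[0,-0.059,0.0091,0],[0,-0.059,0.0091,0],[0,-0.059,0.0091,0],[0,-0.059,0.0091,0]]' 0 40
python3 -m pendant '[[0,-0.059,0.0091,0],[0,-0.059,0.0091,0],[0,-0.059,0.0091,0],[0,-0.059,0.0091,0],[0,-0.059,0.0091,0],[0,-0.059,0.0091,0],[0,-0.059,0.0091,0],[0,-0.059,0.0091,0]]'
python3 -m pendant '[[0,-0.059,0.0091,0],[0,-0.059,0.0091,0],[0,-0.029,0.0045,0],[0,0,0,0],[0,0,0,0]]'
cat > see.py <<'E'
from h import *
from scipy.spatial.transform import Rotation as Rn
def red(p,box,z):
    hsv=cv2.cvtColor(p["color"],cv2.COLOR_RGB2HSV)
    m=cv2.inRange(hsv,(0,150,90),(8,255,255))|cv2.inRange(hsv,(172,150,90),(180,255,255))
    return m
def pose():
    s=status.state(); R=Rn.from_rotvec(s["tool_rot"]).as_matrix()
    print("t",round(s["t"],2),"tcp",s["eef_pos"].round(1),"heading",np.degrees(np.arctan2(R[1,1],R[0,1])).round(2),"tilt",np.degrees(np.arccos(-R[2,0])).round(2),"F",s["contact_force"].round(1),"T",s["torque"].round(2),"w",s["gripper_width"].round(1)); return s,R
E
python3 - <<'E'
from see import *
pose()
for n in("wrist","top"):
    p=cam(n); print(n)
    for t in("push_bar","knob","caddy"):
        print(t,[(round(d["p"],2),w(p,d["location"]).round(1)) for d in vision.tip_of(p,t)[:3]])
    save(p,n+"2.png")
    if n=="wrist":
        m=red(p,None,0); k,l,st,c=cv2.connectedComponentsWithStats(m)
        for i in range(1,k):
            if st[i,4]>60:
                uv=np.argwhere(l==i)[:,::-1]; W=ray(p,uv[::5],115)[:,:2]
                r=cv2.minAreaRect(W.astype(np.float32)); print("red",st[i],"z115",r)
E
```

```text
t: 2.05
eef_pos: [281.7, 284.1, 231.6]
tool_rot: [-0.136, 1.565, 0.137]
contact_force: [1.4, -0.3, 0.3]
gripper_width: 85.1
t: 3.05
eef_pos: [434.8, -168.8, 231.7]
tool_rot: [-0.136, 1.565, 0.135]
contact_force: [0.3, 1.0, -0.1]
gripper_width: 85.5
t: 3.68
eef_pos: [481.5, -306.7, 230.9]
tool_rot: [-0.135, 1.567, 0.137]
contact_force: [-0.8, 1.0, -0.1]
gripper_width: 85.4Traceback (most recent call last):
  File "<stdin>", line 2, in <module>
  File "see.py", line 9, in pose
    print("t",round(s["t"],2),"tcp",s["eef_pos"].round(1),"heading",np.degrees(np.arctan2(R[1,1],R[0,1])).round(2),"tilt",np.degrees(np.arccos(-R[2,0])).round(2),"F",s["contact_force"].round(1),"T",s["torque"].round(2),"w",s["gripper_width"].round(1)); return s,R
                                                                                                                                                                                                                               ^^^^^^^^^^^^^^^^^^^^^^^^
AttributeError: 'float' object has no attribute 'round'
```

```bash
sed -i 's/s\["gripper_width"\].round(1)/round(s["gripper_width"],1)/; s/^        *//;' see.py; sed -n 1,12p see.py
cat > look.py <<'E'
from see import *
pose()
for n in("wrist","top"):
    p=cam(n); print(n)
    for t in("push_bar","knob","caddy"):
        print(t,[(round(d["p"],2),w(p,d["location"]).round(1)) for d in vision.tip_of(p,t)[:3]])
    save(p,n+"2.png")
    if n=="wrist":
        m=red(p,None,0); k,l,st,c=cv2.connectedComponentsWithStats(m)
        for i in range(1,k):
            if st[i,4]>60:
                uv=np.argwhere(l==i)[:,::-1]; W=ray(p,uv[::5],115)[:,:2]
                print("red",st[i],"z115",cv2.minAreaRect(W.astype(np.float32)))
E
python3 look.py
```

```text
from h import *
from scipy.spatial.transform import Rotation as Rn
def red(p,box,z):
    hsv=cv2.cvtColor(p["color"],cv2.COLOR_RGB2HSV)
    m=cv2.inRange(hsv,(0,150,90),(8,255,255))|cv2.inRange(hsv,(172,150,90),(180,255,255))
    return m
def pose():
    s=status.state(); R=Rn.from_rotvec(s["tool_rot"]).as_matrix()
    print("t",round(s["t"],2),"tcp",s["eef_pos"].round(1),"heading",np.degrees(np.arctan2(R[1,1],R[0,1])).round(2),"tilt",np.degrees(np.arccos(-R[2,0])).round(2),"F",s["contact_force"].round(1),"T",s["torque"].round(2),"w",round(s["gripper_width"],1)); return s,R
t 3.67 tcp [ 481.5 -306.7  230.9] heading 99.92 tilt 0.09 F [-0.8  1.  -0.1] T [ 0.06 -0.04 -0.03] w 85.4
wrist
push_bar [(0.61, array([ 483.8, -309.6,  108. ]))]
knob [(0.63, array([447.2, -99.6,  49.5]))]
caddy [(0.96, array([ 472.6, -220. ,   -1. ]))]
red [ 258  131   11  117 1203] z115 ((482.88519287109375, -306.9408264160156), (109.05579376220703, 8.992955207824707), 9.570351600646973)
red [438 171  26  18 247] z115 ((442.07513427734375, -143.40602111816406), (24.436542510986328, 11.056462287902832), 82.09596252441406)
red [227 316  58  16 317] z115 ((626.4348754882812, -289.579345703125), (56.792110443115234, 13.360862731933594), 88.65327453613281)
top
push_bar [(0.92, array([ 206. , -156.3,  109.8])), (0.68, array([286. , 235.6, 106.1])), (0.61, array([ 486.1, -306.5,  114.2]))]
knob [(0.8, array([453.3, -99.4,  47. ])), (0.7, array([107.1, 340.3,  48.8])), (0.55, array([ 293.7, -356. ,   50. ]))]
caddy [(0.93, array([216.9, 279.9,  -3.1])), (0.83, array([ 471.4, -228.2,   -2.8])), (0.81, array([ 2.379e+02, -2.338e+02,  2.000e-01]))]
```

View pics/wrist2.png

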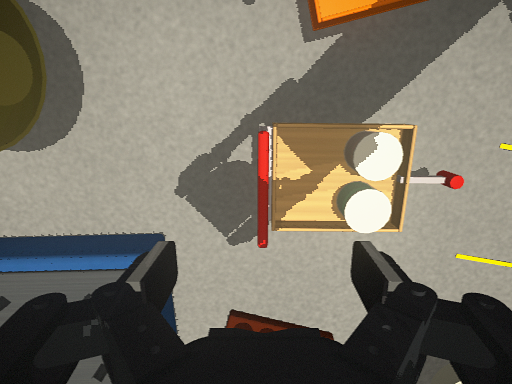

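The wrist picture shows the wooden caddy: bar at px (263,188), knob (453,181), tubs (375,185), and the gripper already aligned. The bar is at (483–486,-307), heading 99.6°. I'm descending and gripping.

```bash
python3 -m pendant '[[0.03,-0.0005,0.002,0.2],[0.04,0,0,0],[0.04,0,0,0],[0.025,0,0,0],[0.008,0,0,0],[0,0,0,0]]'
python3 -m pendant '[[0,0,0,0],[0,0,0,0],[0,0,0,0],[0,0,0,0],[0,0,0,0],[0,0,0,0]]' 255 60
python3 -c "
from see import *
pose()"
```

```text
t: 4.82
eef_pos: [484.1, -307.7, 88.4]
tool_rot: [-0.133, 1.567, 0.133]
contact_force: [-1.4, 0.4, 0.1]
gripper_width: 85.5
t: 5.58
eef_pos: [484.3, -307.9, 88.7]
tool_rot: [-0.134, 1.566, 0.133]
contact_force: [-0.3, -0.1, 2.8]
gripper_width: 8.7
t 5.58 tcp [ 484.3 -307.9   88.7] heading 99.73 tilt 0.04 F [-0.3 -0.1  2.8] T [0.09 0.04 0.01] w 8.7
```

```bash
python3 -m pendant '[[0,0.004,0,0],[0,0.007,0,0],[0,0.009,0,0],[0,0.009,0,0],[0,0.009,0,0],[0,0.009,0,0],[0,0.008,0,0],[0,0.005,0,0]]'
python3 -m pendant '[[0,0.002,0,0],[0,0,0,0]]'
cat > l2.py <<'E'
from see import *
import sys
s,R=pose(); y=R[:,1]; e=s["eef_pos"]; print("axle",(e+27*y)[:2].round(1),"knob exp",(e+210*y)[:2].round(1))
for n in sys.argv[2:]:
    p=cam(n)
    for t in("push_bar","knob","dock","lane","tub_a","castor_l","castor_r"):
        try: print(n,t,[(round(d["p"],2),w(p,d["location"]).round(1)) for d in vision.tip_of(p,t)[:5]])
        except Exception as ex: pass
    save(p,n+sys.argv[1]+".png")
E
python3 l2.py 3 top wrist
```

```text
t: 6.58
eef_pos: [474.1, -247.8, 88.6]
tool_rot: [-0.134, 1.566, 0.133]
contact_force: [-0.2, -1.0, 6.4]
gripper_width: 8.6
t: 6.82
eef_pos: [473.7, -245.6, 88.6]
tool_rot: [-0.133, 1.566, 0.134]
contact_force: [-0.1, -0.5, 6.4]
gripper_width: 9.0
t 6.83 tcp [ 473.7 -245.6   88.6] heading 99.74 tilt 0.04 F [-0.1 -0.5  6.4] T [ 0.02 -0.06  0.04] w 9.0
axle [ 469.1 -219. ] knob exp [438.2 -38.7]
top push_bar [(0.93, array([ 476.9, -244.3,  109.2])), (0.9, array([ 209. , -154.9,  108.1])), (0.81, array([287.5, 237.4, 106.6]))]
top knob [(0.74, array([105.3, 339.3,  49.5])), (0.63, array([440.9, -36.9,  45.7]))]
top dock [(0.87, array([482.8, 229.3,   2.4]))]
top lane []
top tub_a [(0.69, array([ 487.1, -130.2,   41.4])), (0.57, array([ 428.5, -140.7,   41.9]))]
wrist push_bar [(0.85, array([ 479.1, -246.4,  107. ])), (0.72, array([ 485.5, -134.2,   32.7]))]
wrist knob []
wrist dock []
wrist lane []
wrist tub_a [(0.77, array([ 488.1, -134.7,   30.9])), (0.76, array([ 427.8, -139.7,   33.4]))]
```

```bash
python3 -m pendant '[[0,0.004,-0.0004,1.1],[0,0.007,-0.0008,2.1],[0,0.008,-0.0008,2.1],[0,0.008,-0.0008,2.1],[0,0.008,-0.0008,2.1],[0,0.008,-0.0008,2.1],[0,0.008,-0.0008,2.1],[0,0.007,-0.0008,2.1]]'
python3 -m pendant '[[0,0.005,-0.0004,1.0],[0,0.006,0,0],[0,0.006,0,0],[0,0.004,0,0],[0,0,0,0]]'
python3 l2.py 4 top wrist
```

```text
t: 8.43
eef_pos: [464.6, -188.4, 88.6]
tool_rot: [0.084, 1.569, -0.084]
contact_force: [-0.2, -1.4, 5.9]
gripper_width: 9.1
t: 9.05
eef_pos: [466.7, -167.1, 88.5]
tool_rot: [0.098, 1.569, -0.096]
contact_force: [-0.1, 1.5, 6.8]
gripper_width: 8.8
t 9.05 tcp [ 466.7 -167.1   88.5] heading 82.94 tilt 0.06 F [-0.1  1.5  6.8] T [0.12 0.04 0.03] w 8.8
axle [ 470.  -140.3] knob exp [492.5  41.3]
top push_bar [(0.98, array([ 466.5, -165.3,  106.5])), (0.94, array([287. , 237.8, 106.1])), (0.17, array([764.1,  57.2,   4.2]))]
top knob [(0.95, array([492.8,  41.9,  46.3])), (0.75, array([ 289.9, -354.3,   50.4])), (0.75, array([104.9, 336.5,  48.3]))]
top dock [(0.66, array([483.4, 230. ,  -3.3]))]
top lane []
top tub_a [(0.7, array([452.3, -49.5,  39. ])), (0.51, array([514.9, -61.4,  39.1]))]
wrist push_bar [(0.93, array([ 469.1, -169.1,  104.8]))]
wrist knob []
wrist dock []
wrist lane []
wrist tub_a [(0.82, array([511.9, -66.2,  32.5])), (0.57, array([453.3, -50.6,  37. ]))]
```

View pics/wrist4.png

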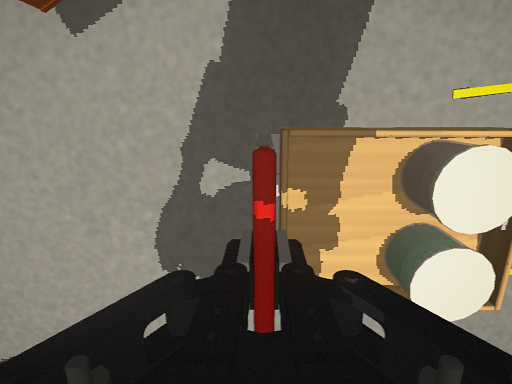

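The wrist picture shows the bar held at px (263,240), square between the fingers, with both tubs standing in the tray.

```bash
python3 -m pendant '[[0,0.005,0,0],[0,0.009,0,0],[0,0.010,0,0],[0,0.010,0,0],[0,0.010,0,0],[0,0.010,0,0],[0,0.010,0,0],[0,0.010,0,0]]'
python3 -m pendant '[[0,0.008,0.0006,-1.4],[0,0.008,0.0006,-1.4],[0,0.008,0.0006,-1.4],[0,0.008,0.0006,-1.4],[0,0.006,0.0005,-1.4],[0,0.003,0,0],[0,0,0,0]]'
python3 l2.py 5 top scene
python3 - <<'E'
from h import *
a=cv2.imread("pics/top5.png")[150:260,80:280]; b=cv2.imread("pics/scene5.png")[140:260,220:400]
a=cv2.resize(a,(800,440),interpolation=cv2.INTER_CUBIC); b=cv2.resize(b,None,fx=4,fy=4,interpolation=cv2.INTER_CUBIC)
cv2.imwrite("pics/t5c.png",a); cv2.imwrite("pics/s5c.png",b)
E
```

```text
t: 10.65
eef_pos: [475.8, -94.2, 88.6]
tool_rot: [0.097, 1.569, -0.097]
contact_force: [-0.5, -1.6, 5.7]
gripper_width: 9.1
t: 11.52
eef_pos: [481.6, -53.1, 88.5]
tool_rot: [0.001, 1.571, -0.0]
contact_force: [0.2, 0.5, 6.0]
gripper_width: 8.9
t 11.53 tcp [481.6 -53.1  88.5] heading 89.94 tilt 0.05 F [0.2 0.5 6. ] T [ 0.14 -0.07 -0.02] w 8.9
axle [481.7 -26.1] knob exp [481.9 156.9]
top push_bar [(0.82, array([484. , -53.4, 107.1])), (0.74, array([285.6, 234.3, 103.7])), (0.59, array([ 206.9, -157.9,  108.6]))]
top knob [(0.79, array([105.8, 337.4,  50.4])), (0.75, array([484.3, 155.8,  49.7])), (0.7, array([ 292.5, -355. ,   51.6]))]
top dock [(0.94, array([481.6, 234. ,   0.7]))]
top lane []
top tub_a [(0.8, array([453.6,  57.1,  39.8])), (0.55, array([513. ,  54.2,  40.5]))]
scene push_bar [(0.88, array([483.5, -55.6, 108.4])), (0.8, array([ 208.4, -157. ,  110.9])), (0.8, array([294.4, 241.2, 108.4]))]
scene knob [(0.84, array([ 295.2, -353.2,   51.5])), (0.77, array([103.1, 341.1,  51.1])), (0.64, array([484.5, 154.3,  51. ])), (0.24, array([452.7,  57.9,  39.3]))]
scene dock [(0.88, array([480.5, 231. ,   1.2]))]
scene lane []
scene tub_a [(0.6, array([455.4,  58.1,  37.5])), (0.57, array([510.5,  60.4,  34.3]))]
```

View pics/t5c.png

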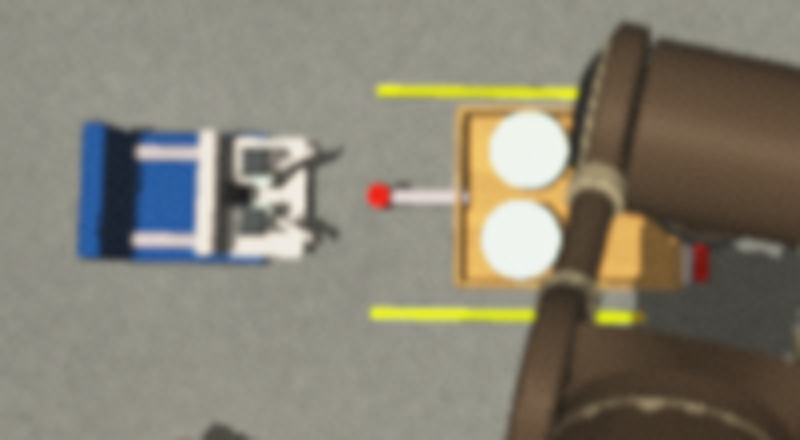

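View pics/s5c.png

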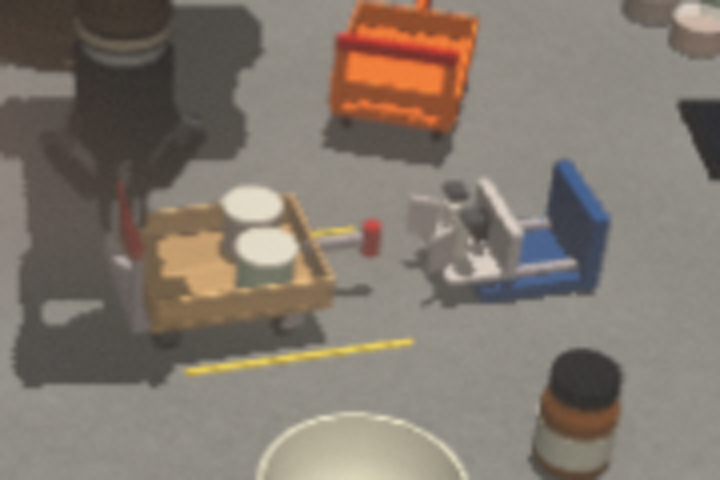

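The top crop shows the knob at (378,195), facing the flared guides at (338,151) and (337,232), with the tray between the yellow lines. The scene crop shows the wheels on the table and both tubs upright. Next is a quick check of the dock line's heading and offset.

Run:
```python
from h import *
for n,box in(("top",(60,150,270,250)),("scene",(220,150,400,250))):
    p=cam(n); hsv=cv2.cvtColor(p["color"],cv2.COLOR_RGB2HSV); x0,y0,x1,y1=box
    def mask(lo,hi):
        m=cv2.inRange(hsv,lo,hi); k=np.zeros_like(m); k[y0:y1,x0:x1]=m[y0:y1,x0:x1]; return k
    m=mask((24,110,110),(36,255,255)); k,l,st,c=cv2.connectedComponentsWithStats(m)
    for i in range(1,k):
        if st[i,4]<25: continue
        W=ray(p,np.argwhere(l==i)[:,::-1],0)[:,:2]; vx,vy,a,b=cv2.fitLine(W.astype(np.float32),cv2.DIST_L2,0,.01,.01).ravel()
        print(n,"line at y=150: x",round(a+vx/vy*(150-b),1),"hd",np.degrees(np.arctan2(abs(vy),vx*np.sign(vy))).round(2),W[:,1].min().round(),W[:,1].max().round())
    o=[d for d in vision.outline_of(p,"dock")][0]["pixels"]
    f=[d for d in vision.find_in(p,"dock")][:1]; print(n,"dock mid surf",[w(p,d["location"]).round(1) for d in f])
    if n=="top":
        # dock symmetric outline: mid of row extents per column, at z ~ 60 and 0
        for u in range(100,166,5):
            v=np.where(o[:,u])[0]
            if len(v): print(u,v.min(),v.max(),ray(p,[[u,v.min()],[u,v.max()]],60)[:,:2].round(0).tolist(), ray(p,[[u,v.mean()]],60)[0,0].round(1))
        bl=mask((100,120,40),(125,255,255)); 
        for u in range(98,150,5):
            v=np.where(bl[:,u])[0]
            if len(v): print("blue",u,v.min(),v.max(),"mid x z0",ray(p,[[u,(v.min()+v.max())/2]],5)[0].round(1))
```

```text
top line at y=150: x 561.1 hd 89.05 29.0 170.0
top line at y=150: x 404.3 hd 89.44 58.0 172.0
top line at y=150: x 402.6 hd 89.77 -17.0 16.0
top dock mid surf [array([484.6, 270.3,  28.1])]
100 188 213 [[509.0, 354.0], [443.0, 351.0]] 475.7
105 181 214 [[528.0, 341.0], [440.0, 338.0]] 483.7
110 182 213 [[525.0, 328.0], [443.0, 325.0]] 483.8
115 183 213 [[522.0, 314.0], [443.0, 312.0]] 482.6
120 183 213 [[522.0, 301.0], [443.0, 298.0]] 482.6
125 184 214 [[520.0, 287.0], [441.0, 285.0]] 480.1
130 184 214 [[520.0, 274.0], [441.0, 272.0]] 480.2
135 184 214 [[520.0, 261.0], [441.0, 259.0]] 480.2
140 184 215 [[520.0, 248.0], [438.0, 245.0]] 479.0
145 184 215 [[520.0, 234.0], [438.0, 232.0]] 479.1
150 185 213 [[518.0, 221.0], [444.0, 219.0]] 480.5
155 186 210 [[515.0, 208.0], [452.0, 206.0]] 487.7
blue 103 181 213 mid x z0 [489.1 366.    5. ]
blue 108 192 192 mid x z0 [503.2 352.4   5. ]
blue 113 191 214 mid x z0 [473.8 337.3   5. ]
blue 118 184 214 mid x z0 [483.7 323.6   5. ]
blue 123 184 214 mid x z0 [483.8 309.6   5. ]
blue 128 184 214 mid x z0 [483.9 295.6   5. ]
blue 133 214 214 mid x z0 [442.2 280.4   5. ]
scene line at y=150: x 560.0 hd 89.35 -15.0 169.0
scene dock mid surf [array([501.9, 266.8,  34.2])]
```

The dock line in the top frame is x≈483 at heading ≈89.4°. The knob is within about 1 mm of it and the caddy's heading is within 0.5°. I'm trimming the heading slightly and advancing to just before the earliest catch depth, then feeling forward.

```bash
python3 -m pendant '[[0,0.004,-0.0001,0.2],[0,0.008,-0.0001,0.2],[0,0.009,0,0],[0,0.009,0,0],[0,0.009,0,0],[0,0.008,0,0],[0,0.006,0,0],[0,0.004,0,0]]'
for i in 1; do python3 -m pendant '[[0,0.0015,0,0],[0,0.0015,0,0],[0,0,0,0]]'; python3 -m pendant '[[0,0.0015,0,0],[0,0.0015,0,0],[0,0,0,0]]'; done
python3 l2.py 6
```

```text
t: 13.42
eef_pos: [481.9, 3.5, 88.6]
tool_rot: [0.006, 1.57, -0.006]
contact_force: [0.5, -0.6, 5.7]
gripper_width: 8.9
t: 13.8
eef_pos: [481.9, 6.6, 88.6]
tool_rot: [0.007, 1.57, -0.006]
contact_force: [0.2, -0.4, 6.0]
gripper_width: 9.0
t: 14.18
eef_pos: [482.0, 9.5, 88.6]
tool_rot: [0.007, 1.57, -0.006]
contact_force: [0.2, -0.1, 6.7]
gripper_width: 8.9
t 14.18 tcp [482.    9.5  88.6] heading 89.53 tilt 0.04 F [ 0.2 -0.1  6.7] T [-0.04 -0.13  0.03] w 8.9
axle [482.2  36.5] knob exp [483.7 219.5]
```

```bash
python3 -m pendant '[[0,0.0015,0,0],[0,0.0015,0,0],[0,0,0,0]]' | grep -E "pos|force"
python3 -m pendant '[[0,0.0015,0,0],[0,0.0015,0,0],[0,0,0,0]]'| grep -E "pos|force"
python3 -m pendant '[[0,0.0015,0,0],[0,0.0015,0,0],[0,0,0,0]]'| grep -E "pos|force"
python3 -m pendant '[[0,0.0015,0,0],[0,0.0015,0,0],[0,0,0,0]]'| grep -E "pos|force"
```

```text
eef_pos: [482.1, 12.3, 88.6]
contact_force: [0.2, -0.6, 5.5]
eef_pos: [482.1, 14.3, 88.6]
contact_force: [0.0, -4.2, 5.9]
eef_pos: [482.1, 17.2, 88.6]
contact_force: [0.1, -4.5, 5.6]
eef_pos: [482.1, 20.8, 88.6]
contact_force: [-0.3, -4.0, 5.4]
```

```bash
for i in 1; do
python3 -m pendant '[[0,0.001,0,0],[0,0.001,0,0],[0,0,0,0]]' | grep -E "pos|force"
python3 -m pendant '[[0,0.001,0,0],[0,0.001,0,0],[0,0,0,0]]'| grep -E "pos|force"
python3 -m pendant '[[0,0.001,0,0],[0,0.001,0,0],[0,0,0,0]]'| grep -E "pos|force"
python3 -m pendant '[[0,0.001,0,0],[0,0.001,0,0],[0,0,0,0]]'| grep -E "pos|force"; done
```

```text
eef_pos: [482.1, 23.3, 88.6]
contact_force: [0.0, -0.1, 4.8]
eef_pos: [482.1, 25.8, 88.6]
contact_force: [0.3, 1.1, 4.5]
eef_pos: [482.1, 28.2, 88.6]
contact_force: [-0.1, 2.2, 5.5]
eef_pos: [482.1, 30.0, 88.6]
contact_force: [0.8, 0.6, 6.1]
```

The rollers pushed back at about 4.5 N, the force crossed zero at TCP y≈23.3, and then they pulled on. The rest point should be near 31.3, so I'm easing on in 1 mm steps.

```bash
python3 -m pendant '[[0,0.001,0,0],[0,0,0,0],[0,0,0,0]]' | grep -E "pos|force"
python3 -m pendant '[[0,0.0007,0,0],[0,0,0,0],[0,0,0,0]]'| grep -E "pos|force"
python3 l2.py 7 top scene | grep -v tub
python3 - <<'E'
import cv2
a=cv2.imread("pics/top7.png")[150:260,60:260]; cv2.imwrite("pics/t7c.png",cv2.resize(a,(800,440),interpolation=cv2.INTER_CUBIC))
E
```

```text
eef_pos: [482.1, 30.4, 88.6]
contact_force: [-0.2, 0.3, 5.9]
eef_pos: [482.2, 30.7, 88.6]
contact_force: [0.3, -0.8, 5.8]
t 17.93 tcp [482.2  30.7  88.6] heading 89.58 tilt 0.04 F [ 0.3 -0.8  5.8] T [-0.23 -0.04  0.13] w 8.8
axle [482.4  57.7] knob exp [483.7 240.7]
top push_bar [(0.91, array([285.1, 236.2, 104.6])), (0.67, array([484.5,  26.9, 108.4])), (0.62, array([ 209.3, -159. ,  106.6])), (0.46, array([485.1, 242.1,  49.3])), (0.18, array([4.824e+02, 2.306e+02, 4.000e-01]))]
top knob [(0.88, array([484.4, 240.6,  47.5])), (0.88, array([108.1, 337.2,  50.6])), (0.84, array([ 291.9, -355.8,   50.1]))]
top dock [(0.75, array([481.3, 226.8,  -2.4]))]
top lane []
scene push_bar [(0.72, array([ 211.4, -160.4,  109.1])), (0.7, array([486. ,  27.3, 107.3])), (0.58, array([290. , 241.3, 107.4]))]
scene knob [(0.94, array([104.5, 339.3,  51.3])), (0.93, array([ 293.7, -351.4,   54. ])), (0.87, array([485.8, 240.1,  52. ]))]
scene dock [(0.84, array([478.5, 229.6,   3.1]))]
scene lane []
```

```bash
python3 -m pendant '[[0,0.001,0,0],[0,0,0,0],[0,0,0,0]]' | grep -E "pos|force"
python3 -m pendant '[[0,0.001,0,0],[0,0,0,0],[0,0,0,0]]'| grep -E "pos|force"
```

```text
eef_pos: [482.2, 31.2, 88.6]
contact_force: [0.6, -2.3, 6.0]
eef_pos: [482.2, 31.5, 88.6]
contact_force: [0.2, -6.7, 6.2]
```

View pics/t7c.png

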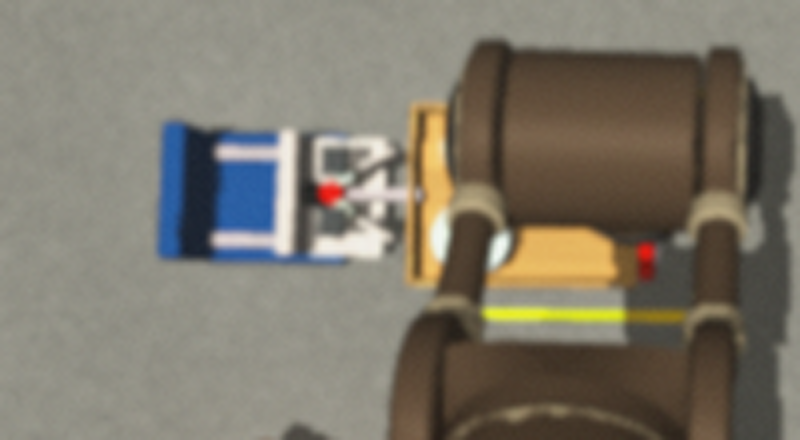

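The crop shows the knob at (330,193), past the rollers and against the buffer. The buffer pushes back at 6.7 N, so I'm relieving that, letting go and raising.

```bash
python3 -m pendant '[[0,-0.001,0,0],[0,-0.0008,0,0],[0,0,0,0],[0,0,0,0]]' | grep -E "pos|force"
python3 -m pendant '[[0,0,0,0],[0,0,0,0],[0,0,0,0],[0,0,0,0],[0,0,0,0],[0,0,0,0]]' 0
python3 -m pendant '[[-0.01,0,0,0],[-0.03,0,0,0],[-0.05,0,0,0],[-0.05,0,0,0],[-0.04,0,0,0],[-0.02,0,0,0]]'
python3 -m pendant '[[0,-0.02,0,0],[0,-0.05,0,0],[0,-0.06,0,0],[0,-0.06,0,0],[0,-0.06,0,0],[0,-0.06,0,0],[0,-0.03,0,0],[0,0,0,0]]'
python3 l2.py 8 top scene
python3 - <<'E'
import cv2
a=cv2.imread("pics/top8.png")[150:260,60:260]; b=cv2.imread("pics/scene8.png")[145:255,240:400]
cv2.imwrite("pics/c8.png",cv2.vconcat([cv2.resize(a,(540,297),interpolation=cv2.INTER_CUBIC),cv2.resize(b,(540,300),interpolation=cv2.INTER_CUBIC)]))
E
```

```text
eef_pos: [482.1, 30.9, 88.6]
contact_force: [0.9, -1.2, 5.4]
t: 20.52
eef_pos: [482.2, 30.8, 88.3]
tool_rot: [0.007, 1.571, -0.007]
contact_force: [-0.3, -0.1, -0.1]
gripper_width: 85.1
t: 21.28
eef_pos: [483.6, 30.7, 292.3]
tool_rot: [0.006, 1.565, -0.007]
contact_force: [-0.2, -1.0, -0.2]
gripper_width: 85.3
t: 22.28
eef_pos: [479.0, -311.4, 288.8]
tool_rot: [0.009, 1.57, -0.01]
contact_force: [0.8, -0.1, -0.1]
gripper_width: 85.4
t 22.27 tcp [ 479.  -311.4  288.8] heading 89.32 tilt 0.04 F [ 0.8 -0.1 -0.1] T [ 0.03 -0.01  0.04] w 85.4
axle [ 479.3 -284.4] knob exp [ 481.5 -101.4]
top push_bar [(0.88, array([ 205.2, -158.9,  107.1])), (0.75, array([286.8, 237.9, 104.2])), (0.57, array([486.7,  31.1, 108. ]))]
top knob [(0.94, array([ 290.6, -357.3,   51.1])), (0.87, array([105.7, 337.9,  52.1])), (0.86, array([485.2, 240.2,  48.7])), (0.35, array([ 757.2, -242.4,   -1.2]))]
top dock [(0.75, array([482.5, 230.4,  -0. ])), (0.18, array([ 7.595e+02, -2.395e+02, -7.000e-01]))]
top lane [(0.69, array([482.5, 242.4,  48.2]))]
top tub_a [(0.62, array([453.3, 144.8,  41.8])), (0.62, array([516.2, 140.6,  39.2])), (0.53, array([484.9, 113. ,   1.2])), (0.26, array([486.8,  31.4, 107.9]))]
scene push_bar [(0.92, array([483.6,  25.6, 108.5])), (0.91, array([ 210.8, -161.7,  111.1])), (0.89, array([290.1, 244. , 104.8])), (0.45, array([483.9, 239.1,  50.6]))]
scene knob [(0.85, array([486.7, 243. ,  50. ])), (0.85, array([ 293. , -353.6,   53.5])), (0.76, array([104. , 335.9,  49.4]))]
scene dock [(0.63, array([479.9, 230.3,   1.2])), (0.41, array([769.2,  51.7,   1.6]))]
scene lane []
scene tub_a [(0.55, array([512.6, 145. ,  35.7])), (0.46, array([454.4, 143.5,  35. ]))]
```

View pics/c8.png

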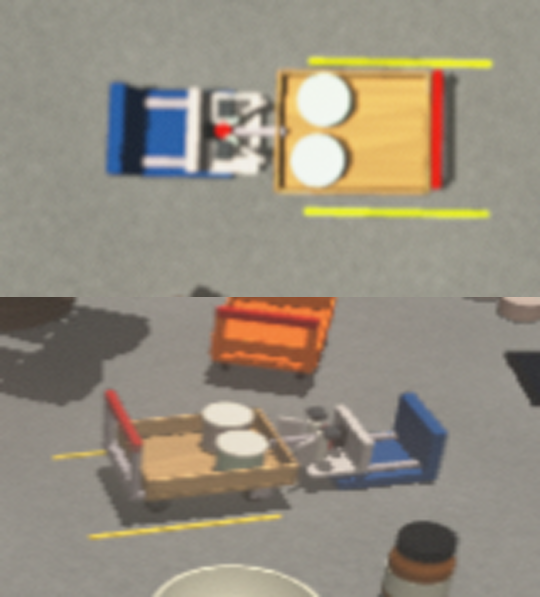

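The caddy is parked square, with the knob at (222,131) past the rollers, both tubs upright and the robot clear. I'm handing it in.

```bash
python3 -c "
from plant import manip
print(manip.sign_off())"
```

```text
the job is handed in; nothing more can be done
None
```

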